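Unpin a gilt rail and draw it out of its case

ROBOT

A 6-joint arm with a two-finger parallel gripper is mounted at the origin on the work surface. World frame = base frame: x ahead of the robot, y to its left, z up, the work surface at z = 0. Lengths are in mm, angles in rad, forces in N, time in s.
With the tool pointing down it reaches from about 275 to 775 mm from the base axis. Payload 14.6 kg.
Tool frame: the origin (TCP) lies at the very end of the fingers, on their centre line; the grasp point (between the pads) lies 19 mm behind it; z points along the fingers, y is the line along which they close (so a half turn about z gives the same grasp; the last joint's range is limited). The gripper opens to 85 mm and grips with 20 to 120 N. Pads are 22 mm wide; open, the fingers measure 114 mm over their backs; the gripper's body (76 mm by 85 mm) begins 54 mm behind the grasp point. The pads swing forward as they close: fully open they stand 13 mm farther back than shut.
Start: joints at [1.076, 0.263, -0.048, 1.259, 0, 1.415], TCP at [174.986, 494.983, 231.278] pointing down, gripper open.
Joint ranges: [-2.65, 2.65], [-0.89, 1.7], [-1.18, 1.37], [-2.13, 2.11], [-1.35, 1.29], [-3.14, 3.14]. Speed limits (rad/s): [1.89, 1.89, 2.57, 2.79, 3.14, 3.14].

INTERFACE

Orientations are given as a unit quaternion [w, x, y, z].
In Python, from cell import * gives the robot as it stands.
- The arm moves only by the tool jog_arm, never from a script. Its argument "rows" is a list of rows, each an object with "delta_pos": the shift along the tool's x, y, z in units of 150 mm (1.0 is 150 mm), a list of three; "rotation": the turn, a rotation vector about the tool's x, y, z in units of 90 degrees (1.0 is 90 degrees), a list of three. A call has 1 to 12 rows; each row is the pose to reach, as a shift and turn from the pose commanded when the call began, along the tool's axes at that moment; what a row does not reach only later rows make up. A row lasts 1/10 s, in which the tool goes at most 50 mm and 8.59 degrees, less where a joint would pass 70% of its speed; a pose out of reach is approached as far as the arm can. A call with a number of a shift or a turn outside -1 to 1 is refused whole. A call with a gripper value outside its range is refused whole. "claw" is the closure, from 0 (fully open) to 1 (shut), set as the call begins (left out, the last holds). The fingers move at their own pace and stop on an object; the grip force is fixed at half the most. Time passes only in rows, so rows that repeat a pose let the fingers close. It gives the time, the measured TCP pose, the force, the opening and the grip force at its end, in the units of the state.
- get_obs(): the state, without advancing time (a new reading comes with each control period).
- grab_frame(name): name is "scene" or "top" or "wrist"; returns the picture (384x512x3 uint8, red, green, blue); there is no depth.
- camera_params(name): a dict with "mtx" (3x3 intrinsics, pixels), "pose" (4x4, takes a point from camera to world coordinates). Camera axes: x right, y down, z forward; pixel columns grow to the right and rows downward; lengths in mm; the calibration is good to about 2 mm. A picture is of the moment at which its call begins: read the wrist's pose just before it. camera_params takes no time and is no camera call; for the wrist camera it gives the pose at the moment of the call.
- sign_off(): hands the job in; it is judged then, once.
The state is a dict: "clock": time; "joint_pos": joint angles; "joint_velocities": joint speeds; "tau": joint torques, N m; "position": TCP position; "orientation": TCP orientation; "contact_force": force on the tool from outside, world axes, zero at the start; "ft_torque": the same for the moment, N m; "gripper_width": finger opening in mm; "gripper_force": force on a finger pad.
Only numpy, scipy, OpenCV 4.12 (cv2) and the standard library are available. Lean on these libraries where they do the work, as an engineer would, in place of code of your own. Each camera call takes 0.05 s, during which the arm holds its last target. There are 200 camera calls.

TASK

The gilt rail lies pinned in the dark wooden case: pull the wooden pin straight up out of it, push the pin foot-first all the way down into the narrow steel tube and let go of it there. Then take the rail, tilt it and draw it slantwise out through the case's opening, and finish still holding it in the gripper in the air, every bit of it at least 5 cm higher than the top of the case and touching nothing else. Do not knock over the bottle, the jar or the pot of brushes.

Things in the scene. Friction and masses are not known exactly. Their poses are not given: they have to be found in the camera images.
- case: Dark wooden case fixed to the table, 280 (x) x 150 (y) x 90 mm high, walls 10 mm, inner floor 20 mm above the table. Origin: centre of the underside; +x points roughly away from the robot. A fixed board, 8 mm thick, flush with the rim (underside at 82 mm), roofs the near end from the wall to x = -55 mm; from there to the far wall's inside (x = +130 mm) the top is open.
- case_opening (a point): Centre of the case's opening, 185 (case x) x 130 mm, shorter than the rail; at rim height (90 mm above the table), 37.5 mm along the case's +x from its origin.
- rail: Gilt straight rail, 240 (x) x 24 (y) x 20 mm thick, about 90 g, loose. Origin: centre of its underside. Lies flat on the case's inner floor, axes and origin in line with the case's, near end under the roof board. The pin stands in its 13 mm square hole at x = +75 mm. Grip it across its width, 25 mm beyond (+x) its middle.
- rail_near (a point): Middle of the rail's underside at its near end (rail x = -120 mm). With this end kept close to the inner floor, the rail sloped 17 to 30 degrees (far end up) clears both the roof board's edge and the far wall, and can be drawn out along its length.
- rail_far (a point): Middle of the rail's underside at its far end (rail x = +120 mm).
- pin: Plain round wooden pin, 10 mm diameter, 130 mm long, about 20 g, loose. Origin: centre of its foot; z up along it. It stands upright through the rail's hole in a loose 12.5 mm hole in the case floor; its foot is 8 mm and its top 138 mm above the table.
- tube: Upright steel tube on a wooden foot 80 x 80 x 8 mm, fixed to the table, left or right of the case. Origin: centre of the underside. Bore 14 mm, outside 22 mm, on the origin's vertical axis; open mouth 75 mm, bottom of the bore 8 mm above the table, so the parked pin's top is 138 mm above the table.
- tube_mouth (a point): Centre of the tube's open mouth, 75 mm above the table.
- bottle: Bystander: green glass bottle, 66 mm diameter, 170 mm high, standing, loose. Origin: centre of its underside, z up.
- jar: Bystander: low amber jar, 60 mm diameter, 60 mm high, standing, loose. Origin: centre of its underside, z up.
- brush_pot: Bystander: terracotta pot, 68 mm diameter, 90 mm high, with brushes standing in it up to 160 mm, loose. Stands on the other side of the case from the tube. Origin: centre of its underside, z up.
Mind the look-alikes: they are no part of the job. Of the things that look like the rail, the larger one is meant.

How it is judged:
By the outcome, as a careful person would: the job done as asked, in the order asked, and still so for the second after the job is handed in, while the arm keeps its last pose, push and grip.
It also fails if it takes over 53 s, if anything falls off the work surface, if the arm or the gripper's body presses on something with over 40 N, if the wrist force passes 120 N, or if a joint passes its speed limit or range.

## Working session

There is one attempt and no reset: what is moved stays moved. The work goes in short steps, Python scripts to look and compute and a tool call to move; the robot and the scene stay as the last step left them, time stands still between calls to the robot, and variables do not carry over. Pictures are saved under pics/ and viewed, at most 10 in all, crops included, and the job is handed in when it is done.

Besides the shell and the picture viewer there is one more tool, called after ">>>" as name(argument=value, ...), one argument or row to a line, values as JSON. jog_arm: Moves the arm, as the interface text tells. Shifts and turns lie within -1 to 1; 1 stands for 150 mm of shift or 90 degrees of turn. Its arguments: {"type":"object","properties":{"rows":{"type":"array","items":{"type":"object","properties":{"delta_pos":{"type":"array","items":{"type":"number"}},"rotation":{"type":"array","items":{"type":"number"}}}}},"claw":{"type":"number"}},"required":["rows"]}

```bash
ls; mkdir -p pics
python3 - <<'E'
from cell import *
import cv2, numpy as np
for n in ("scene","top"):
    f=grab_frame(n); cv2.imwrite(f"pics/{n}0.png",f[:,:,::-1])
    p=camera_params(n); print(n,np.round(p["mtx"],1).tolist(),np.round(p["pose"],3).tolist())
o=get_obs(); print(o)
E
```

```text
pics
scene [[357.2, 0.0, 256.3], [0.0, 357.2, 187.7], [0.0, 0.0, 1.0]] [[0.798, 0.475, -0.372, 783.752], [0.603, -0.628, 0.492, -376.91], [-0.0, -0.617, -0.787, 679.493], [0.0, 0.0, 0.0, 1.0]]
top [[392.1, 0.0, 252.9], [0.0, 392.1, 191.8], [0.0, 0.0, 1.0]] [[-0.001, -0.986, 0.165, 330.68], [-1.0, 0.001, 0.0, -18.039], [-0.001, -0.165, -0.986, 1201.302], [0.0, 0.0, 0.0, 1.0]]
{'clock': 0.1, 'joint_pos': array([ 1.07569563e+00,  2.63434781e-01, -4.88687112e-02,  1.25937662e+00,
       -2.48553226e-05,  1.41551895e+00]), 'joint_velocities': array([-9.09921431e-05, -3.22552471e-03,  4.19215236e-03,  1.03675231e-03,
        1.14599855e-04,  1.11131926e-04]), 'tau': array([ 3.40397601e-03, -6.38578892e+01,  3.85063004e+01,  9.97208816e-03,
       -8.11770474e-05,  4.82936358e-06]), 'position': array([174.87855241, 494.76356714, 230.89582159]), 'orientation': array([-1.29403666e-04,  1.69095257e-01,  9.85599614e-01, -4.22705575e-04]), 'contact_force': array([-0.53221354,  0.16642535, -0.28862998]), 'ft_torque': array([ 0.01675331, -0.00560902,  0.02197637]), 'gripper_force': 0.0, 'gripper_width': 85.17714776814894}
```

View pics/scene0.png

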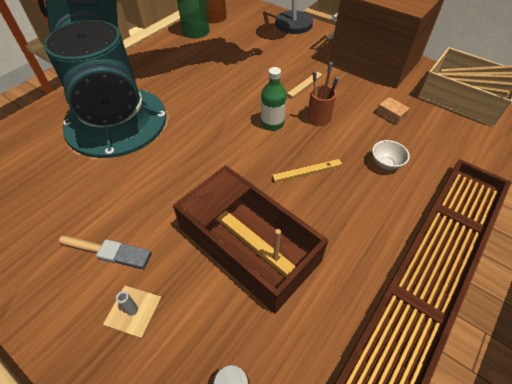

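View pics/top0.png

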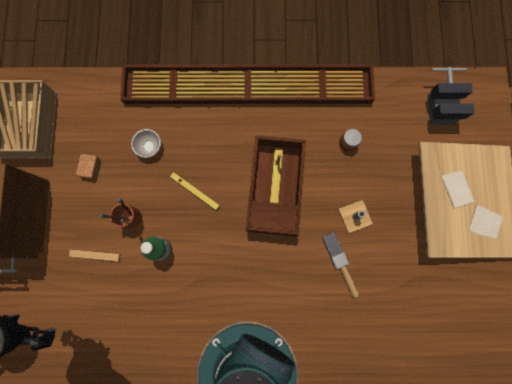

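The scene shows the dark case around scene (250,232) / top (276,186) with a gilt strip and the pin in it. The tube is at scene (125,303) / top (358,215). Rail candidates are the strip in the case at top (277,175), the loose strip on the table at top (195,191), and the thin strips in the long tray. The one in the case fits, because it is pinned and lies under the roof board. I'll confirm with one enlarged crop.

Run:
```python
import cv2, numpy as np
t=cv2.imread("pics/top0.png"); s=cv2.imread("pics/scene0.png")
a=cv2.resize(t[125:245,240:380],None,fx=5,fy=5,interpolation=cv2.INTER_CUBIC)
cv2.imwrite("pics/crop_top.png",a)
b=cv2.resize(s[160:340,95:335],None,fx=3.3,fy=3.3,interpolation=cv2.INTER_CUBIC)
cv2.imwrite("pics/crop_scene.png",b)
```

```text
(no output)
```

View pics/crop_top.png

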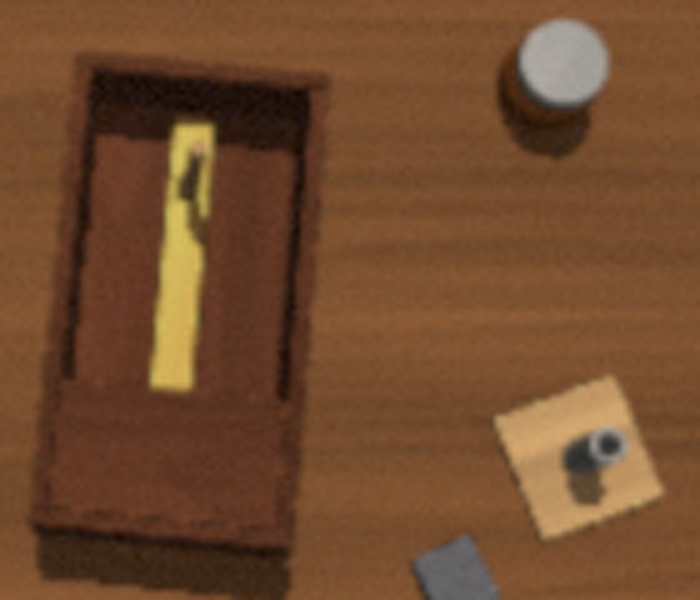

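View pics/crop_scene.png

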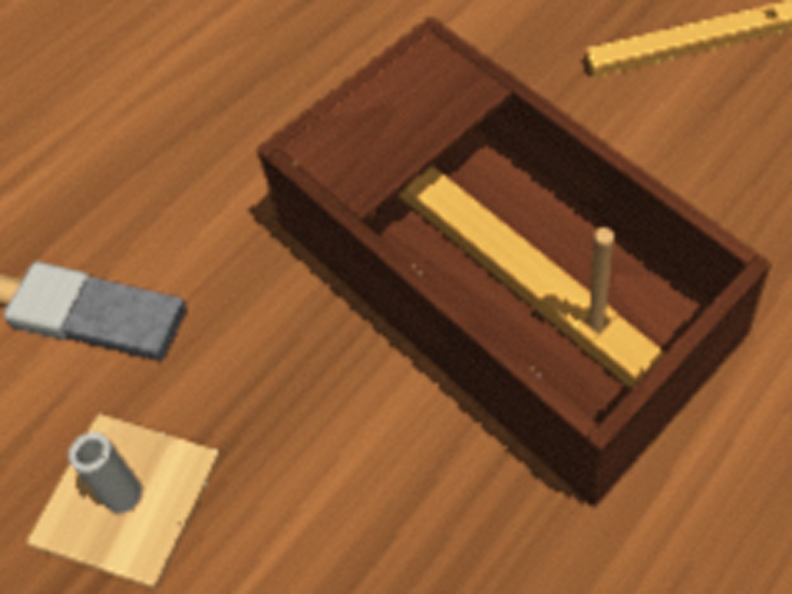

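The crops confirm the rail: it is pinned in the case and its near end is under the roof board. The pin top is at crop_top (198,150) and crop_scene (603,236). The tube mouth is at (607,445) and (93,452), and the jar is at (555,75).

```bash
cat > h.py <<'E'
from cell import *
import cv2, numpy as np
from scipy.spatial.transform import Rotation as R
def ray(n,uv,P=None):
    P=P or camera_params(n); d=np.linalg.solve(P["mtx"],[*uv,1.]); T=np.array(P["pose"]); d=T[:3,:3]@d
    return T[:3,3],d/np.linalg.norm(d)
def onz(n,uv,z,P=None):
    o,d=ray(n,uv,P); return o+d*(z-o[2])/d[2]
def tri(rs):
    A=sum(np.eye(3)-np.outer(d,d) for o,d in rs); b=sum((np.eye(3)-np.outer(d,d))@o for o,d in rs); return np.linalg.solve(A,b)
def tool():
    o=get_obs(); q=o["orientation"]; return o["position"],R.from_quat([q[1],q[2],q[3],q[0]]),o
E
python3 - <<'E'
from h import *
np.set_printoptions(precision=1,suppress=True)
T=lambda u,v:(240+(u+.5)/5-.5,125+(v+.5)/5-.5)
S=lambda u,v:(95+(u+.5)/3.3-.5,160+(v+.5)/3.3-.5)
for nm,t,s,z in(("pin",(198,150),(603,236),138),("mouth",(607,445),(93,452),75)):
    print(nm,onz("top",T(*t),z),onz("scene",S(*s),z),tri([ray("top",T(*t)),ray("scene",S(*s))]))
M=np.array([[140,75],[140,-75],[-140,-75],[-140,75]])
for n,c,f in(("top",[(80,58),(328,78),(288,550),(33,526)],T),("scene",[(768,262),(594,440),(262,150),(430,18)],S)):
    # far-left, far-right, near-right, near-left
    if n=="scene": pass
    X=np.array([onz(n,f(*p),90)[:2] for p in c]); print(n,X.tolist())
    c0=X.mean(0); D=X-c0; a=np.arctan2((M[:,0]*D[:,1]-M[:,1]*D[:,0]).sum(),(M*D).sum()); 
    Rm=np.array([[np.cos(a),-np.sin(a)],[np.sin(a),np.cos(a)]])
    print(n,"centre",c0,"yaw",np.degrees(a),"res",np.abs(D-M@Rm.T).max(),"pin@",c0+Rm@[75,0],"grip",c0+Rm@[25,0])
p,r,o=tool(); print(p,r.as_matrix())
P=camera_params("wrist"); print(P["mtx"].tolist(),"\ncam in tool",r.as_matrix().T@(np.array(P["pose"])[:3,3]-p),r.as_matrix().T@np.array(P["pose"])[:3,:3])
E
```

```text
pin [614.1 -91.3 138. ] [615.9 -93.6 138. ] [614.9 -91.7 134.6]
mouth [ 455.2 -329.5   75. ] [ 458.1 -330.4   75. ] [ 455.8 -330.3   71.1]
top [[682.8277390986001, -25.87702384596732], [670.4090711570944, -171.57860527324598], [394.27111300058766, -142.5646323770474], [407.9726268396375, 1.3677653288570362]]
top centre [538.9 -84.7] yaw -5.681374298852819 res 2.870598898428277 pin@ [613.5 -92.1] grip [563.7 -87.1]
scene [[686.026646941855, -25.76600054231244], [667.4059118705229, -171.3722273824007], [399.4696945792627, -144.31981997836542], [411.68816346888553, 0.3007571993649094]]
scene centre [541.1 -85.3] yaw -5.699603602272474 res 5.601103422439394 pin@ [615.8 -92.7] grip [566.  -87.8]
[174.9 494.8 230.9] [[-0.9  0.3 -0. ]
 [ 0.3  0.9 -0. ]
 [ 0.  -0.  -1. ]]
[[273.5076665046268, 0.0, 254.79773610209904], [0.0, 273.5076665046268, 190.5304727975792], [0.0, 0.0, 1.0]] 
cam in tool [  85.6    0.3 -143.1] [[ 0.  -0.9 -0.3]
 [ 1.   0.   0. ]
 [-0.  -0.3  0.9]]
```

>>> jog_arm(
  rows=[
    {"delta_pos": [-0.5,-0.33,-0.2],"rotation": [0,0,-0.07]},
    {"delta_pos": [-1,-0.67,-0.3],"rotation": [0,0,-0.153]},
    {"delta_pos": [-1,-0.67,-0.3],"rotation": [0,0,-0.153]},
    {"delta_pos": [-1,-0.67,-0.3],"rotation": [0,0,-0.153]},
    {"delta_pos": [-1,-0.67,-0.3],"rotation": [0,0,-0.153]},
  ],
  claw=0.4,
)

```text
clock: 0.6
position: [285.0, 347.8, 277.2]
orientation: [0.001, 0.052, 0.999, 0.0]
contact_force: [0.7, 1.0, -0.2]
gripper_width: 51.3
gripper_force: 0.0
```

>>> jog_arm(
  rows=[
    {"delta_pos": [-0.83,-0.9,0]},
    {"delta_pos": [-0.83,-0.9,0]},
    {"delta_pos": [-0.83,-0.9,0]},
    {"delta_pos": [-0.83,-0.9,0]},
    {"delta_pos": [-0.83,-0.9,0]},
  ],
)

```text
invalid input
```

>>> jog_arm(
  rows=[
    {"delta_pos": [-0.83,-0.9,0]},
    {"delta_pos": [-0.83,-0.9,0]},
    {"delta_pos": [-0.83,-0.9,0]},
    {"delta_pos": [-0.83,-0.9,0]},
    {"delta_pos": [-0.83,-0.9,0]},
  ],
)

```text
invalid input
```

>>> jog_arm(
  rows=[
    {"delta_pos": [-0.83,-0.9,0]},
    {"delta_pos": [-0.83,-0.9,0]},
    {"delta_pos": [-0.83,-0.9,0]},
    {"delta_pos": [-0.83,-0.9,0]},
    {"delta_pos": [-0.83,-0.9,0]},
    {"delta_pos": [-0.83,-0.9,0]},
  ],
)

```text
invalid input
```

Run:
```python
from h import *
import pickle
P=camera_params("wrist"); f=grab_frame("wrist"); cv2.imwrite("pics/w1.png",f[:,:,::-1]); pickle.dump(P,open("w1.pkl","wb"))
p,r,o=tool(); print(p,r.as_matrix())
def pr(X): 
    c=np.linalg.inv(P["pose"])@np.append(X,1); u=P["mtx"]@c[:3]; return u[:2]/u[2]
print(pr([614.5,-92,138]))
```

```text
[283.95674676 349.06214646 276.60553402] [[-9.94705585e-01  1.02764698e-01  4.65442611e-04]
 [ 1.02764864e-01  9.94705616e-01  3.47186538e-04]
 [-4.27299859e-04  3.93179534e-04 -9.99999831e-01]]
[-10.3511778  414.10930866]
```

View pics/w1.png

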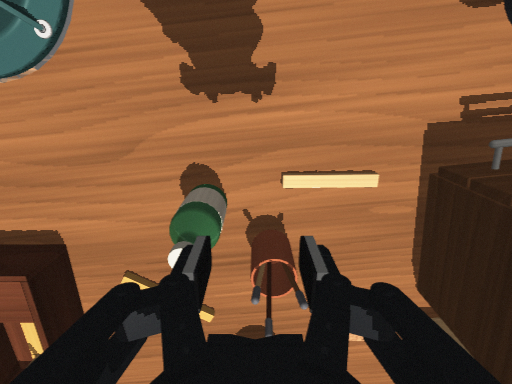

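The calls were refused, probably because "rotation" was missing. The view is still from the old pose, showing the bottle at (200,220), the brush pot at (272,265) and the case at the left edge. I'll resend with rotation included.

>>> jog_arm(
  rows=[
    {"delta_pos": [-0.83,-0.9,0],"rotation": [0,0,0]},
    {"delta_pos": [-0.83,-0.9,0],"rotation": [0,0,0]},
    {"delta_pos": [-0.83,-0.9,0],"rotation": [0,0,0]},
    {"delta_pos": [-0.83,-0.9,0],"rotation": [0,0,0]},
    {"delta_pos": [-0.83,-0.9,0],"rotation": [0,0,0]},
  ],
)

```text
clock: 1.15
position: [395.0, 201.9, 275.6]
orientation: [-0.0, 0.051, 0.999, -0.0]
contact_force: [-0.2, 0.1, 0.7]
gripper_width: 51.1
gripper_force: 0.0
```

>>> jog_arm(
  rows=[
    {"delta_pos": [-0.83,-0.9,0],"rotation": [0,0,0]},
    {"delta_pos": [-0.83,-0.9,0],"rotation": [0,0,0]},
    {"delta_pos": [-0.83,-0.9,0],"rotation": [0,0,0]},
    {"delta_pos": [-0.83,-0.9,0],"rotation": [0,0,0]},
    {"delta_pos": [-0.83,-0.9,0],"rotation": [0,0,0]},
  ],
)

```text
clock: 1.65
position: [505.7, 55.5, 275.1]
orientation: [-0.001, 0.051, 0.999, -0.0]
contact_force: [-1.1, 0.3, 0.3]
gripper_width: 51.1
gripper_force: 0.0
```

>>> jog_arm(
  rows=[
    {"delta_pos": [-0.83,-0.9,0],"rotation": [0,0,0]},
    {"delta_pos": [-0.83,-0.9,0],"rotation": [0,0,0]},
    {"delta_pos": [-0.83,-0.9,0],"rotation": [0,0,0]},
    {"delta_pos": [-0.83,-0.9,0],"rotation": [0,0,0]},
    {"delta_pos": [-0.83,-0.9,0],"rotation": [0,0,0]},
    {"delta_pos": [-0.83,-0.9,0],"rotation": [0,0,0]},
  ],
)

```text
clock: 2.25
position: [614.4, -88.3, 275.5]
orientation: [-0.001, 0.049, 0.999, 0.0]
contact_force: [0.1, -0.1, 0.0]
gripper_width: 51.0
gripper_force: 0.0
```

Run:
```python
from h import *
import pickle
P=camera_params("wrist"); f=grab_frame("wrist"); cv2.imwrite("pics/w2.png",f[:,:,::-1]); pickle.dump(P,open("w2.pkl","wb"))
p,r,o=tool(); print(p,r.as_matrix().round(4).tolist())
def pr(X): 
    c=np.linalg.inv(P["pose"])@np.append(X,1); u=P["mtx"]@c[:3]; return u[:2]/u[2]
print(pr([614.5,-92,138]),pr([614.5,-92,40]),pr([456.5,-330,75]))
```

```text
[614.07834015 -87.86112369 276.03819104] [[-0.9952, 0.0979, -0.0007], [0.0979, 0.9952, 0.0006], [0.0008, 0.0006, -1.0]]
[250.60611102 180.8547389 ] [251.55103381 160.5622557 ] [27.4458145  51.31760621]
```

View pics/w2.png

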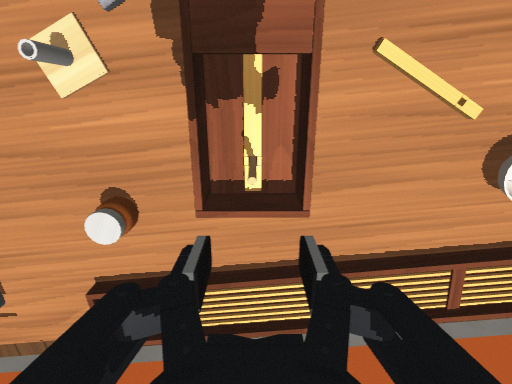

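The wrist view shows the pin top near (251,183) in the case, the tube mouth at about (28,47) and the jar at (106,225). Predictions agree to within about 4 px. Now descend to grip the pin.

>>> jog_arm(
  rows=[
    {"delta_pos": [-0.01,-0.025,0.4],"rotation": [0,0,0]},
    {"delta_pos": [-0.01,-0.025,0.6],"rotation": [0,0,0]},
    {"delta_pos": [-0.01,-0.025,0.6],"rotation": [0,0,0]},
    {"delta_pos": [-0.01,-0.025,0.6],"rotation": [0,0,0]},
    {"delta_pos": [-0.01,-0.025,0.6],"rotation": [0,0,0]},
  ],
)

```text
clock: 2.8
position: [616.4, -93.2, 189.0]
orientation: [0.002, 0.049, 0.999, -0.0]
contact_force: [0.7, 0.4, 0.5]
gripper_width: 51.3
gripper_force: 0.0
```

Run:
```python
from h import *
import pickle
P=pickle.load(open("w2.pkl","rb")); f=cv2.imread("pics/w2.png")
h=cv2.cvtColor(f,cv2.COLOR_BGR2HSV)
m=((h[:,:,1]<60)&(h[:,:,2]>60)).astype(np.uint8); m[70:]=0; m[:,60:]=0
n,_,st,c=cv2.connectedComponentsWithStats(m); print(st.tolist(),c.round(1).tolist())
cv2.imwrite("pics/c3.png",np.hstack([cv2.resize(f[140:200,225:285],(400,400),interpolation=cv2.INTER_CUBIC),cv2.resize(f[20:80,10:70],(400,400),interpolation=cv2.INTER_CUBIC)]))
print(tool()[0])
```

```text
[[0, 0, 512, 384, 195851], [18, 39, 42, 26, 757]] [[256.3, 192.0], [38.9, 51.2]]
[616.42232499 -93.2204197  189.03540082]
```

View pics/c3.png

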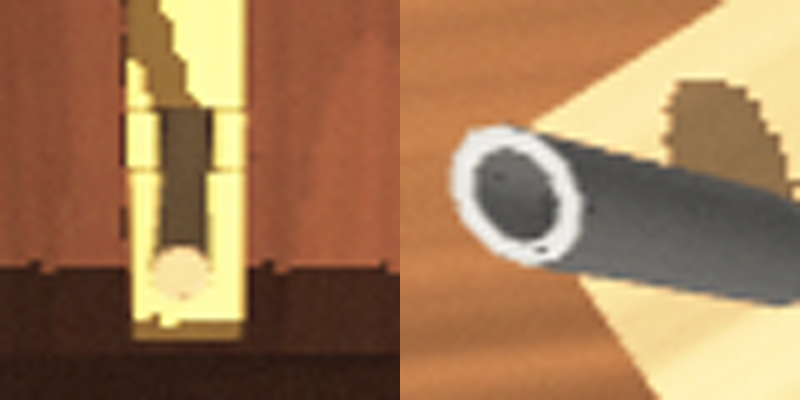

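The crop shows the pin top at w2 (251.6,180.2) and the mouth centre at (26.8,48.7). I'll compute positions from those.

Run:
```python
from h import *
import pickle
P=pickle.load(open("w2.pkl","rb"))
a=onz("w",(251.6,180.2),138,P); b=onz("w",(26.8,48.7),75,P); print(a,b,b-a)
T=lambda u,v:(240+(u+.5)/5-.5,125+(v+.5)/5-.5)
S=lambda u,v:(95+(u+.5)/3.3-.5,160+(v+.5)/3.3-.5)
print(tri([ray("top",T(198,150)),ray("scene",S(603,236)),ray("w",(251.6,180.2),P)]),tri([ray("top",T(607,445)),ray("scene",S(93,452)),ray("w",(26.8,48.7),P)]))
```

```text
[613.87588434 -90.86434395 138.        ] [ 453.85725174 -329.74782006   75.        ] [-160.0186326  -238.88347611  -63.        ]
[614.92916617 -91.41743102 134.33237422] [ 455.14407696 -330.39759016   72.71165551]
```

>>> jog_arm(
  rows=[
    {"delta_pos": [0,0,0.3],"rotation": [0,0,0]},
    {"delta_pos": [0,0,0.5],"rotation": [0,0,0]},
    {"delta_pos": [0,0,0.6],"rotation": [0,0,0]},
    {"delta_pos": [0,0,0.6],"rotation": [0,0,0]},
    {"delta_pos": [0,0,0.6],"rotation": [0,0,0]},
    {"delta_pos": [0,0,0.6],"rotation": [0,0,0]},
  ],
)

```text
clock: 3.4
position: [616.6, -93.9, 98.3]
orientation: [0.001, 0.05, 0.999, -0.0]
contact_force: [0.5, -1.0, 1.1]
gripper_width: 51.8
gripper_force: 0.0
```

>>> jog_arm(
  rows=[
    {"delta_pos": [0.015,0.013,0],"rotation": [0,0,0]},
    {"delta_pos": [0.015,0.013,0],"rotation": [0,0,0]},
    {"delta_pos": [0.015,0.013,0],"rotation": [0,0,0]},
  ],
)

```text
clock: 3.7
position: [613.5, -91.5, 96.7]
orientation: [0.0, 0.05, 0.999, -0.0]
contact_force: [-0.5, 0.0, 0.3]
gripper_width: 51.5
gripper_force: 0.0
```

>>> jog_arm(
  rows=[
    {"delta_pos": [0,0,0],"rotation": [0,0,0]},
    {"delta_pos": [0,0,0],"rotation": [0,0,0]},
    {"delta_pos": [0,0,0],"rotation": [0,0,0]},
    {"delta_pos": [0,0,0],"rotation": [0,0,0]},
    {"delta_pos": [0,0,0],"rotation": [0,0,0]},
    {"delta_pos": [0,0,0],"rotation": [0,0,0]},
    {"delta_pos": [0,0,0],"rotation": [0,0,0]},
    {"delta_pos": [0,0,0],"rotation": [0,0,0]},
  ],
  claw=1,
)

```text
clock: 4.5
position: [613.5, -91.6, 96.3]
orientation: [0.0, 0.05, 0.999, -0.0]
contact_force: [0.5, -0.4, 2.1]
gripper_width: 8.4
gripper_force: 58.4
```

>>> jog_arm(
  rows=[
    {"delta_pos": [0,0,-0.1],"rotation": [0,0,0]},
    {"delta_pos": [0,0,-0.25],"rotation": [0,0,0]},
    {"delta_pos": [0,0,-0.45],"rotation": [0,0,0]},
    {"delta_pos": [0,0,-0.65],"rotation": [0,0,0]},
    {"delta_pos": [0,0,-0.8],"rotation": [0,0,0]},
    {"delta_pos": [0,0,-0.9],"rotation": [0,0,0]},
    {"delta_pos": [0,0,-0.9],"rotation": [0,0,0]},
    {"delta_pos": [0,0,-0.9],"rotation": [0,0,0]},
  ],
)

```text
clock: 5.3
position: [613.3, -91.6, 230.6]
orientation: [-0.0, 0.05, 0.999, 0.0]
contact_force: [0.9, 0.1, -0.5]
gripper_width: 8.6
gripper_force: 58.4
```

Run:
```python
from h import *
p,r,o=tool(); print(p,o["gripper_width"],o["gripper_force"])
f=grab_frame("scene"); s=f[40:340,60:360,::-1]
t=grab_frame("top")[110:260,230:380,::-1]
cv2.imwrite("pics/s2full.png",f[:,:,::-1])
cv2.imwrite("pics/s2.png",np.hstack([cv2.resize(s,(400,400)),cv2.resize(t,(400,400))]))
```

```text
[613.33285993 -91.55134331 230.55260226] 8.626933700047024 58.38415324687958
```

View pics/s2.png

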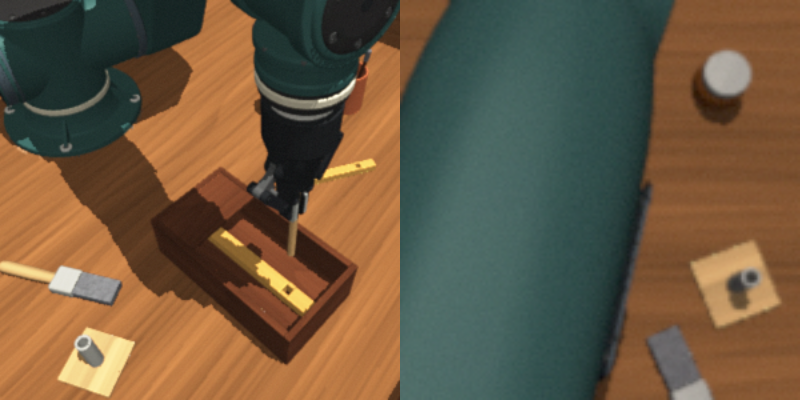

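The pin is out, held, and looks upright, with its foot at about s2 (291,252). Now over the tube.

>>> jog_arm(
  rows=[
    {"delta_pos": [0.15,-0.28,0],"rotation": [0,0,0]},
    {"delta_pos": [0.3,-0.56,0],"rotation": [0,0,0]},
    {"delta_pos": [0.45,-0.842,0],"rotation": [0,0,0]},
    {"delta_pos": [0.45,-0.842,0],"rotation": [0,0,0]},
  ],
)

```text
clock: 5.8
position: [530.9, -214.1, 230.5]
orientation: [-0.001, 0.052, 0.999, -0.0]
contact_force: [0.4, 0.5, 0.2]
gripper_width: 8.4
gripper_force: 58.5
```

>>> jog_arm(
  rows=[
    {"delta_pos": [0.15,-0.28,0],"rotation": [0,0,0]},
    {"delta_pos": [0.3,-0.56,0],"rotation": [0,0,0]},
    {"delta_pos": [0.45,-0.842,0],"rotation": [0,0,0]},
    {"delta_pos": [0.45,-0.842,0],"rotation": [0,0,0]},
    {"delta_pos": [0.45,-0.842,0],"rotation": [0,0,0]},
    {"delta_pos": [0.45,-0.842,0],"rotation": [0,0,0]},
  ],
)

```text
clock: 6.4
position: [454.4, -328.7, 230.8]
orientation: [-0.0, 0.049, 0.999, 0.0]
contact_force: [-0.2, 0.6, 0.5]
gripper_width: 8.6
gripper_force: 58.6
```

>>> jog_arm(
  rows=[
    {"delta_pos": [0,0,0.15],"rotation": [0,0,0]},
    {"delta_pos": [0,0,0.3],"rotation": [0,0,0]},
    {"delta_pos": [0,0,0.35],"rotation": [0,0,0]},
    {"delta_pos": [0,0,0.35],"rotation": [0,0,0]},
    {"delta_pos": [0,0,0.35],"rotation": [0,0,0]},
  ],
)

```text
clock: 6.9
position: [454.6, -329.3, 179.6]
orientation: [0.0, 0.049, 0.999, -0.0]
contact_force: [-0.5, 0.7, 0.2]
gripper_width: 8.7
gripper_force: 58.6
```

Run:
```python
from h import *
import pickle
p,r,o=tool(); print(p,o["gripper_width"])
f=grab_frame("scene")
P=camera_params("wrist"); w=grab_frame("wrist"); pickle.dump(P,open("w3.pkl","wb"))
cv2.imwrite("pics/s3full.png",f[:,:,::-1]);cv2.imwrite("pics/w3full.png",w[:,:,::-1])
a=cv2.resize(f[230:330,75:175,::-1],(400,400),interpolation=cv2.INTER_CUBIC)
b=cv2.resize(w[130:290,175:335,::-1],(400,400),interpolation=cv2.INTER_CUBIC)
cv2.imwrite("pics/v3.png",np.hstack([a,b]))
```

```text
[ 454.58526991 -329.25533355  179.57697356] 8.698950761551474
```

View pics/v3.png

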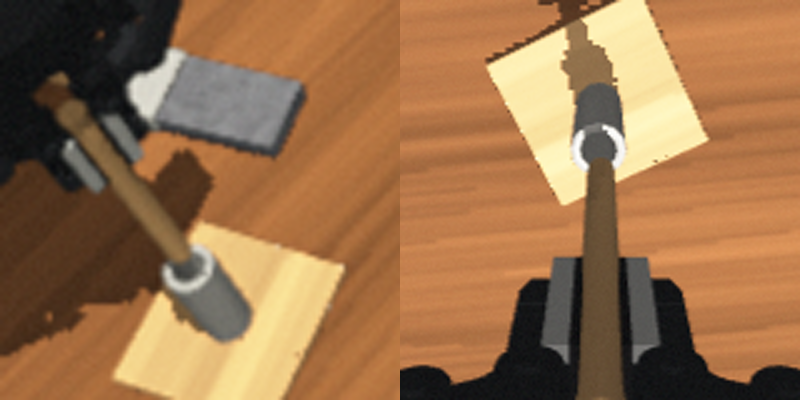

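Scene crop: the foot centre is near (184,248) and the mouth centre near (189,268). Wrist crop: the foot is near (600,163) and the mouth at (599,147).

Run:
```python
from h import *
import pickle
np.set_printoptions(precision=2,suppress=True)
W=pickle.load(open("w3.pkl","rb"));S=camera_params("scene")
s=lambda u,v:(75+(u+.5)/4-.5,230+(v+.5)/4-.5); w=lambda u,v:(175+(u-400+.5)/2.5-.5,130+(v+.5)/2.5-.5)
ms=onz("s",s(189,268),75,S); mw=onz("w",w(599,147),75,W)
print("mouth",ms,mw,"foot",onz("s",s(184,248),91.3,S),onz("w",w(600,163),91.3,W))
def pr(P,X):
    c=np.linalg.inv(P["pose"])@np.append(X,1); u=P["mtx"]@c[:3]; return u[:2]/u[2]
# where foot should appear if right above the mouth as each camera sees the mouth (crop px)
a=pr(S,[*ms[:2],91.3]); b=pr(W,[*mw[:2],91.3]); print((a+.5-[75,230])*4-.5,(b+.5-[175,130])*2.5-.5+[400,0])
# precise look: masks of ring (bright grey) in wrist, pin columns by row
for n,P,X0,Y0,X1,Y1 in(("w3full",W,225,170,270,205),("s3full",S,108,283,132,305)):
    h=cv2.cvtColor(cv2.imread(f"pics/{n}.png"),cv2.COLOR_BGR2HSV)[Y0:Y1,X0:X1]
    m=((h[:,:,1]<45)&(h[:,:,2]>150)).astype(np.uint8)
    ys,xs=np.nonzero(m); e=cv2.minEnclosingCircle(np.c_[xs,ys].astype(np.float32)); print(n,"ring",e[0][0]+X0,e[0][1]+Y0,e[1],xs.min()+X0,xs.max()+X0,ys.min()+Y0,ys.max()+Y0)
    pm=((h[:,:,0]<25)&(h[:,:,1]>70)&(h[:,:,2]<150)).astype(np.uint8)
    for y in range(0,pm.shape[0],2):
        q=np.nonzero(pm[y])[0]
        if len(q): print(y+Y0,q.min()+X0,q.max()+X0,len(q),end="; ")
    print()
```

```text
mouth [ 456.73 -331.4    75.  ] [ 452.97 -329.23   75.  ] foot [ 456.96 -328.16   91.3 ] [ 453.57 -328.89   91.3 ]
[177.63 253.55] [598.9  161.53]
w3full ring 253.89534950256348 189.26744270324707 10.968920707702637 243 264 180 198
170 245 245 1; 180 244 244 1; 194 252 258 7; 196 230 259 10; 198 250 260 11; 200 250 260 11; 202 250 260 11; 204 250 260 11; 
s3full ring 121.741379737854 296.87931060791016 6.534787654876709 116 128 291 302
283 108 124 17; 285 108 122 15; 287 108 121 14; 289 108 121 14; 291 108 121 14; 293 108 122 15; 295 108 120 12; 297 108 130 8; 299 108 115 8; 301 108 116 9; 303 108 118 7;
```

>>> jog_arm(
  rows=[
    {"delta_pos": [0,-0.008,0.02],"rotation": [0,0,0]},
    {"delta_pos": [0,-0.008,0.05],"rotation": [0,0,0]},
    {"delta_pos": [0,-0.008,0.08],"rotation": [0,0,0]},
    {"delta_pos": [0,-0.008,0.1],"rotation": [0,0,0]},
    {"delta_pos": [0,-0.008,0.12],"rotation": [0,0,0]},
    {"delta_pos": [0,-0.008,0.14],"rotation": [0,0,0]},
    {"delta_pos": [0,-0.008,0.16],"rotation": [0,0,0]},
    {"delta_pos": [0,-0.008,0.16],"rotation": [0,0,0]},
    {"delta_pos": [0,-0.008,0.16],"rotation": [0,0,0]},
  ],
)

```text
clock: 7.9
position: [453.9, -330.7, 154.8]
orientation: [0.0, 0.05, 0.999, -0.0]
contact_force: [0.0, 0.8, -0.4]
gripper_width: 8.4
gripper_force: 58.6
```

>>> jog_arm(
  rows=[
    {"delta_pos": [0,0,0.05],"rotation": [0,0,0]},
    {"delta_pos": [0,0,0.1],"rotation": [0,0,0]},
    {"delta_pos": [0,0,0.15],"rotation": [0,0,0]},
    {"delta_pos": [0,0,0.2],"rotation": [0,0,0]},
    {"delta_pos": [0,0,0.2],"rotation": [0,0,0]},
  ],
)

```text
clock: 8.4
position: [453.4, -330.3, 123.6]
orientation: [-0.001, 0.05, 0.999, 0.001]
contact_force: [0.2, -0.3, 0.5]
gripper_width: 8.2
gripper_force: 58.6
```

>>> jog_arm(
  rows=[
    {"delta_pos": [0,0,0.05],"rotation": [0,0,0]},
    {"delta_pos": [0,0,0.1],"rotation": [0,0,0]},
    {"delta_pos": [0,0,0.14],"rotation": [0,0,0]},
    {"delta_pos": [0,0,0.17],"rotation": [0,0,0]},
    {"delta_pos": [0,0,0.18],"rotation": [0,0,0]},
    {"delta_pos": [0,0,0.18],"rotation": [0,0,0]},
    {"delta_pos": [0,0,0.18],"rotation": [0,0,0]},
  ],
)

```text
clock: 9.1
position: [454.0, -330.8, 98.0]
orientation: [0.0, 0.05, 0.999, -0.0]
contact_force: [0.6, -0.5, -0.4]
gripper_width: 8.2
gripper_force: 58.6
```

>>> jog_arm(
  rows=[
    {"delta_pos": [0,0,0.006],"rotation": [0,0,0]},
    {"delta_pos": [0,0,0.012],"rotation": [0,0,0]},
    {"delta_pos": [0,0,0.012],"rotation": [0,0,0]},
  ],
)

```text
clock: 9.4
position: [454.1, -330.9, 96.3]
orientation: [0.0, 0.05, 0.999, -0.0]
contact_force: [-0.4, 0.1, 4.6]
gripper_width: 8.3
gripper_force: 58.9
```

The foot is on the bottom (4.6 N), so I release and rise.

>>> jog_arm(
  rows=[
    {"delta_pos": [0,0,0],"rotation": [0,0,0]},
    {"delta_pos": [0,0,0],"rotation": [0,0,0]},
    {"delta_pos": [0,0,0],"rotation": [0,0,0]},
    {"delta_pos": [0,0,0],"rotation": [0,0,0]},
    {"delta_pos": [0,0,0],"rotation": [0,0,0]},
  ],
  claw=0.4,
)

```text
clock: 9.9
position: [453.9, -330.7, 95.9]
orientation: [-0.0, 0.05, 0.999, 0.0]
contact_force: [0.3, 0.4, 0.3]
gripper_width: 51.3
gripper_force: 0.0
```

>>> jog_arm(
  rows=[
    {"delta_pos": [0,0,-0.2],"rotation": [0,0,0]},
    {"delta_pos": [0,0,-0.5],"rotation": [0,0,0]},
    {"delta_pos": [0,0,-0.75],"rotation": [0,0,0]},
    {"delta_pos": [0,0,-0.75],"rotation": [0,0,0]},
    {"delta_pos": [0,0,-0.75],"rotation": [0,0,0]},
    {"delta_pos": [0,0,-0.75],"rotation": [0,0,0]},
  ],
)

```text
clock: 10.5
position: [453.5, -330.4, 207.5]
orientation: [-0.001, 0.05, 0.999, 0.001]
contact_force: [0.2, -0.1, -0.3]
gripper_width: 51.2
gripper_force: 0.0
```

Run:
```python
from h import *
np.set_printoptions(precision=2,suppress=True)
p,r,o=tool(); print(p,r.as_euler("zyx",degrees=True),o["gripper_width"])
a=np.radians(-5.7); t=np.array([540,-85.2])+25*np.array([np.cos(a),np.sin(a)]); print(t)
d=r.as_matrix().T@(np.array([*t,0])-[p[0],p[1],0]); print(d/150)
f=grab_frame("scene"); cv2.imwrite("pics/s4full.png",f[:,:,::-1])
# pin top now
a=cv2.resize(f[230:330,75:175,::-1],(400,400),interpolation=cv2.INTER_CUBIC)
b=cv2.resize(f[150:300,165:335,::-1],(400,400),interpolation=cv2.INTER_CUBIC)
cv2.imwrite("pics/v4.png",np.hstack([a,b]))
```

```text
[ 453.52 -330.37  207.49] [-174.3    -0.06 -179.94] 51.21550042966898
[564.88 -87.68]
[-0.58  1.68  0.  ]
```

View pics/v4.png

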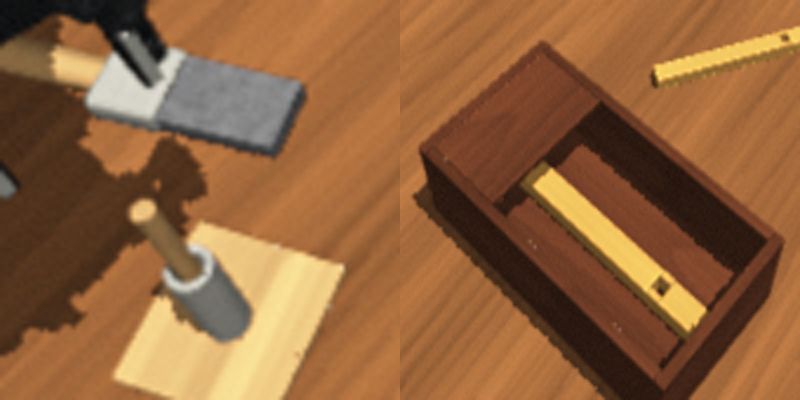

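The pin is fully seated in the tube and released, and the rail still lies in place with its hole empty at v4 (661,287). Moving over the rail.

>>> jog_arm(
  rows=[
    {"delta_pos": [-0.29,0.84,0],"rotation": [0,0,0]},
    {"delta_pos": [-0.29,0.84,0],"rotation": [0,0,0]},
    {"delta_pos": [-0.29,0.84,0],"rotation": [0,0,0]},
    {"delta_pos": [-0.29,0.84,0],"rotation": [0,0,0]},
  ],
)

```text
clock: 10.95
position: [510.4, -206.2, 207.6]
orientation: [-0.001, 0.048, 0.999, 0.001]
contact_force: [-1.5, -0.6, 0.7]
gripper_width: 51.1
gripper_force: 0.0
```

>>> jog_arm(
  rows=[
    {"delta_pos": [-0.29,0.84,0],"rotation": [0,0,0]},
    {"delta_pos": [-0.29,0.84,0],"rotation": [0,0,0]},
    {"delta_pos": [-0.29,0.84,0],"rotation": [0,0,0]},
    {"delta_pos": [-0.29,0.84,0],"rotation": [0,0,0]},
    {"delta_pos": [-0.29,0.84,0],"rotation": [0,0,0]},
    {"delta_pos": [-0.29,0.84,0],"rotation": [0,0,0]},
  ],
)

```text
clock: 11.55
position: [565.0, -89.6, 208.0]
orientation: [-0.0, 0.05, 0.999, -0.0]
contact_force: [-0.4, -0.1, 0.8]
gripper_width: 51.1
gripper_force: 0.0
```

```bash
cat > rail.py <<'E'
from h import *
np.set_printoptions(precision=2,suppress=True)
P=camera_params("wrist"); w=grab_frame("wrist"); cv2.imwrite("pics/w5.png",w[:,:,::-1])
p,r,o=tool(); print(p,r.as_euler("zyx",degrees=True),o["gripper_width"])
h=cv2.cvtColor(w,cv2.COLOR_RGB2HSV)
m=((h[:,:,0]>20)&(h[:,:,0]<35)&(h[:,:,1]>90)&(h[:,:,2]>110)).astype(np.uint8)
n,l,st,c=cv2.connectedComponentsWithStats(m)
for i in range(1,n):
    if st[i,4]>300:
        k=(l==i).astype(np.uint8); q=cv2.findContours(k,0,2)[0][0]
        b=cv2.boxPoints(cv2.minAreaRect(q)); print(st[i],[onz("w",x,40,P)[:2].round(1).tolist() for x in b])
E
python3 rail.py
```

```text
[565.03 -89.72 208.19] [-174.22   -0.03  180.  ] 51.50001427822417
[ 401   75  111   88 2030] [[487.1, 74.9], [474.4, 83.9], [568.1, 214.6], [583.5, 206.9]]
[ 247  122   21  120 1334] [[654.3, -108.0], [506.2, -91.7], [508.4, -69.7], [656.8, -82.4]]
```

>>> jog_arm(
  rows=[
    {"delta_pos": [0,0.017,0.25],"rotation": [0,0,0]},
    {"delta_pos": [0,0.017,0.5],"rotation": [0,0,0]},
    {"delta_pos": [0,0.017,0.75],"rotation": [0,0,0]},
    {"delta_pos": [0,0.017,0.95],"rotation": [0,0,0]},
    {"delta_pos": [0,0.017,1],"rotation": [0,0,0]},
    {"delta_pos": [0,0.017,1],"rotation": [0,0,0]},
    {"delta_pos": [0,0.017,1],"rotation": [0,0,0]},
  ],
)

```text
clock: 12.3
position: [566.4, -86.7, 59.9]
orientation: [0.001, 0.05, 0.999, -0.0]
contact_force: [-0.9, -0.3, 0.1]
gripper_width: 51.2
gripper_force: 0.0
```

```bash
python3 rail.py
```

```text
[566.64 -86.66  60.1 ] [-174.27    0.13  179.96] 51.4236593779808
[   0   20   52   31 1130] [[433.2, -207.5], [433.4, -180.3], [445.7, -183.0], [445.6, -211.1]]
[249 106  26  72 731] [[528.4, -85.9], [486.6, -81.4], [488.0, -67.2], [529.9, -70.5]]
[435 143  77  12 318] [[522.7, 26.6], [522.4, 71.0], [526.4, 72.2], [526.7, 27.4]]
[ 430  153   82   24 1128] [[527.9, 23.4], [527.5, 72.0], [538.6, 75.3], [539.2, 25.7]]
[   0  163   87   48 2851] [[508.6, -239.9], [509.1, -186.0], [539.2, -192.6], [539.0, -250.0]]
[  0 221  92  19 860] [[546.2, -254.1], [547.0, -192.5], [555.9, -194.6], [555.2, -257.1]]
[430 306  82  13 456] [[645.4, 36.9], [645.2, 95.7], [653.1, 97.8], [653.4, 38.2]]
```

>>> jog_arm(
  rows=[
    {"delta_pos": [0,0,0.1],"rotation": [0,0,0]},
    {"delta_pos": [0,0,0.18],"rotation": [0,0,0]},
    {"delta_pos": [0,0,0.23],"rotation": [0,0,0]},
    {"delta_pos": [0,0,0.245],"rotation": [0,0,0]},
    {"delta_pos": [0,0,0.245],"rotation": [0,0,0]},
    {"delta_pos": [0,0,0.245],"rotation": [0,0,0]},
  ],
)

```text
clock: 12.95
position: [566.0, -86.1, 22.1]
orientation: [0.0, 0.05, 0.999, -0.0]
contact_force: [0.5, -1.1, -0.3]
gripper_width: 51.1
gripper_force: 0.0
```

>>> jog_arm(
  rows=[
    {"delta_pos": [0,0,0],"rotation": [0,0,0]},
    {"delta_pos": [0,0,0],"rotation": [0,0,0]},
    {"delta_pos": [0,0,0],"rotation": [0,0,0]},
    {"delta_pos": [0,0,0],"rotation": [0,0,0]},
    {"delta_pos": [0,0,0],"rotation": [0,0,0]},
    {"delta_pos": [0,0,0],"rotation": [0,0,0]},
    {"delta_pos": [0,0,0],"rotation": [0,0,0]},
  ],
  claw=1,
)

```text
clock: 13.65
position: [566.0, -86.1, 22.3]
orientation: [0.0, 0.05, 0.999, -0.0]
contact_force: [-1.5, 1.1, 6.1]
gripper_width: 22.5
gripper_force: 59.7
```

Gripped. Now tilt to 23° (far end up), keeping the near end close to the floor.

>>> jog_arm(
  rows=[
    {"delta_pos": [-0.001,0,-0.04],"rotation": [0,-0.022,0]},
    {"delta_pos": [-0.003,0,-0.081],"rotation": [0,-0.0444,0]},
    {"delta_pos": [-0.006,0,-0.118],"rotation": [0,-0.0667,0]},
    {"delta_pos": [-0.009,0,-0.155],"rotation": [0,-0.0889,0]},
    {"delta_pos": [-0.009,0,-0.222],"rotation": [0,-0.1333,0]},
    {"delta_pos": [-0.005,0,-0.287],"rotation": [0,-0.1778,0]},
    {"delta_pos": [0.011,0,-0.352],"rotation": [0,-0.2222,0]},
    {"delta_pos": [0.03,0,-0.399],"rotation": [0,-0.2556,0]},
    {"delta_pos": [0.03,0,-0.399],"rotation": [0,-0.2556,0]},
    {"delta_pos": [0.03,0,-0.399],"rotation": [0,-0.2556,0]},
  ],
)

```text
clock: 14.65
position: [561.2, -85.7, 81.7]
orientation: [0.199, 0.049, 0.979, -0.01]
contact_force: [-0.1, -0.4, -1.4]
gripper_width: 22.6
gripper_force: 58.8
```

Run:
```python
from h import *
np.set_printoptions(precision=2,suppress=True)
p,r,o=tool(); M=r.as_matrix(); print(p,M,o["contact_force"],o["gripper_width"],o["gripper_force"])
f=grab_frame("scene"); cv2.imwrite("pics/s6.png",f[:,:,::-1])
# predicted rail ends (underside) assuming rigid grasp; compare to yellow mask extremes
ex=-M[:,0]; nz=-M[:,2]; 
N=p-146*ex-2.3*nz; F=N+240*ex; P=camera_params("scene")
def pr(X):
    c=np.linalg.inv(P["pose"])@np.append(X,1); u=P["mtx"]@c[:3]; return u[:2]/u[2]
print("near",N,"far",F,pr(F),pr(F+20*nz),pr(N+80*ex+20*nz))
h=cv2.cvtColor(f,cv2.COLOR_RGB2HSV)
m=((h[:,:,0]>20)&(h[:,:,0]<35)&(h[:,:,1]>90)&(h[:,:,2]>90)).astype(np.uint8); m[:, :180]=0;m[:180]=0;m[:,330:]=0
n,l,st,c=cv2.connectedComponentsWithStats(m); print(st[st[:,4]>60],[ (np.argwhere(l==i)[np.argwhere(l==i)[:,1].argmax()]) for i in range(1,n) if st[i,4]>60])
```

```text
[561.24 -85.71  81.69] [[-0.92  0.1   0.39]
 [ 0.09  1.   -0.04]
 [-0.39 -0.   -0.92]] [-0.06 -0.43 -1.36] 22.618081298522725 58.82224380970001
near [428.35 -72.43  22.65] far [648.26 -94.41 116.21] [291.53 247.4 ] [288.88 239.55] [231.23 212.04]
[[     0      0    512    384 196593]] []
```

>>> jog_arm(
  rows=[
    {"delta_pos": [-0.08,0,0],"rotation": [0,0,0]},
    {"delta_pos": [-0.2,0,0],"rotation": [0,0,0]},
    {"delta_pos": [-0.33,0,0],"rotation": [0,0,0]},
    {"delta_pos": [-0.46,0,0],"rotation": [0,0,0]},
    {"delta_pos": [-0.57,0,0],"rotation": [0,0,0]},
    {"delta_pos": [-0.57,0,0],"rotation": [0,0,0]},
    {"delta_pos": [-0.57,0,0],"rotation": [0,0,0]},
  ],
)

```text
clock: 15.4
position: [639.4, -93.3, 114.2]
orientation: [0.198, 0.049, 0.979, -0.01]
contact_force: [-0.3, -0.3, -1.3]
gripper_width: 22.7
gripper_force: 58.8
```

>>> jog_arm(
  rows=[
    {"delta_pos": [-0.06,0,-0.15],"rotation": [0,0,0]},
    {"delta_pos": [-0.15,0,-0.35],"rotation": [0,0,0]},
    {"delta_pos": [-0.23,0,-0.55],"rotation": [0,0,0]},
    {"delta_pos": [-0.35,0,-0.8],"rotation": [0,0,0]},
    {"delta_pos": [-0.35,0,-0.8],"rotation": [0,0,0]},
    {"delta_pos": [-0.35,0,-0.8],"rotation": [0,0,0]},
    {"delta_pos": [-0.35,0,-0.8],"rotation": [0,0,0]},
  ],
)

```text
clock: 16.1
position: [640.0, -93.3, 244.2]
orientation: [0.198, 0.049, 0.979, -0.01]
contact_force: [-1.3, -0.1, -0.9]
gripper_width: 22.9
gripper_force: 59.0
```

Run:
```python
from h import *
np.set_printoptions(precision=2,suppress=True)
p,r,o=tool(); M=r.as_matrix(); print(p,o["contact_force"],o["gripper_width"],o["gripper_force"],o["joint_pos"])
ex=-M[:,0]; nz=-M[:,2]; N=p-146*ex-2.3*nz; F=N+240*ex; print("near",N,"far",F)
P=camera_params("scene"); f=grab_frame("scene"); cv2.imwrite("pics/s7.png",f[:,:,::-1])
def pr(X):
    c=np.linalg.inv(P["pose"])@np.append(X,1); u=P["mtx"]@c[:3]; return u[:2]/u[2]
print("pred N",pr(N),pr(N+20*nz),"F",pr(F),pr(F+20*nz),"pin top",pr([456,-330,138]))
h=cv2.cvtColor(f,cv2.COLOR_RGB2HSV)
m=((h[:,:,0]>18)&(h[:,:,0]<35)&(h[:,:,1]>110)&(h[:,:,2]>60)).astype(np.uint8)
n,l,st,c=cv2.connectedComponentsWithStats(m); print(st[st[:,4]>80])
q=pr([456,-330,138]).round().astype(int); print("pin rgb",f[q[1],q[0]],f[q[1]+4,q[0]+2])
# bystander change against first picture
a=cv2.imread("pics/scene0.png"); b=f[:,:,::-1]
print("bottle/pot/jar diff",[float(np.abs(a[y0:y1,x0:x1].astype(int)-b[y0:y1,x0:x1]).mean().round(1)) for x0,x1,y0,y1 in((258,290,65,132),(305,342,62,126),(212,250,364,384))])
```

```text
[639.96 -93.34 244.17] [-1.34 -0.09 -0.89] 22.894841396972517 59.04125511646271 [-0.31  0.2  -0.19  0.79  0.08 -0.19]
near [506.97 -80.03 185.36] far [ 727.04 -102.06  278.55]
pred N [233.   180.42] [229.33 171.45] F [347.6 223.9] [345.4  212.75] pin top [110.59 280.84]
[[     0      0    512    384 191754]
 [   305    159     37     14    189]
 [   289    189     64     41    763]
 [   400    213     40     73    167]
 [   407    216     39     74    185]
 [   413    219     39     76    188]
 [   420    223     39     76    187]
 [   428    226     37     77    196]
 [   435    229     37     79    197]
 [   442    233     36     79    189]
 [   347    296     49     88    284]
 [   357    300     46     84    275]
 [   368    305     42     79    262]
 [   379    309     38     75    255]
 [   120    311     13     20     96]
 [   389    314     36     70    240]
 [   400    318     32     66    227]
 [   411    323     28     61    182]]
pin rgb [241 205 135] [148 114  72]
bottle/pot/jar diff [68.0, 17.0, 26.3]
```

Run:
```python
from h import *
f=grab_frame("top")[:,:,::-1]; a=cv2.imread("pics/top0.png")
for nm,x0,x1,y0,y1 in(("bottle",138,170,232,264),("pot",104,136,200,228),("jar",340,364,127,155),("tube",338,374,200,234)):
    d=np.abs(f[y0:y1,x0:x1].astype(int)-a[y0:y1,x0:x1]); print(nm,d.mean().round(1),a[y0:y1,x0:x1].mean().round(1),f[y0:y1,x0:x1].mean().round(1))
s=cv2.imread("pics/s7.png"); b=cv2.imread("pics/scene0.png"); print(b[364:384,212:250].mean((0,1)),s[364:384,212:250].mean((0,1)), b[370,300],s[370,300])
print(get_obs()["gripper_force"])
```

```text
bottle 3.2 77.9 80.2
pot 3.2 60.3 62.0
jar 3.7 96.4 99.1
tube 5.3 111.5 112.8
[134.56710526 153.91447368 171.68947368] [158.51842105 180.17105263 200.24210526] [ 54  96 154] [ 66 115 180]
59.039652943611145
```

The bystanders haven't moved (the scene-view difference was only exposure), the pin is parked, and the rail is held clear. Handing in.

```bash
python3 -c "
from cell import *
print(sign_off())"
```

```text
the job is handed in; nothing more can be done
None
```

I handed the job in at about 16 s: the pin is fully down in the steel tube and released, the rail is held in the gripper with its lowest point about 95 mm above the case top, and the bottle, jar and pot have not moved.

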